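# Sieve the small vial caps out of the bottle caps

## Task

The slotted steel sieve holds small vial caps mixed with large bottle caps. Carry it level by its handle onto the rails of the white catch box, keep it down on the rails and shake it from side to side, rapping first the left and then the right spring bumper gently without driving either to its stop, until every small cap has dropped through into the box. Leave the sieve resting on the rails with the large caps still in it, let go, and do not disturb the bottle and vial standing about.

Things in the scene. Friction and masses are not known exactly. Their poses are not given: they have to be found in the camera images.
- sieve: Steel sieve, 0.35 kg, 116 (x) by 129 mm (y), walls 30 high. Origin: underside centre, z up. Floor top 4 mm up: plain strip |y| < 22 mm, then on each side two slots 18 wide in y, full width in x, 4 mm bar between. Flat runners reach from x = 50 to 58 mm on both sides. Caps slide on it easily (friction 0.2): carry gently, under 1.5 m/s2.
- sieve_grip (a point): Centre of the sieve's black handle bar, a fixed bridge over the sieve's middle along its x: 106 mm long, 14 wide (y), 20 high, centre 90 mm above the sieve's underside. Grip from above across the 14 mm, fingers closing along the sieve's y, firmly (about 40 N). Axes as the sieve.
- receiver: White catch box, fixed, 128 (x) by 252 mm (y). Origin: underside centre, z up. Inside 104 by 242 mm, floor 5 up. The tops of its long walls (|x| 52 to 60 mm, 45 high) are slippery rails (friction 0.2) along y for the sieve's runners. Outside them side guides (inner faces |x| = 60 mm: 2 mm play each side) rise to 53 mm, then flare out to 61. The sieve slides along y between two bumpers.
- receiver_seat (a point): Box centre at rail height, 45 mm above its underside; the seated sieve's underside is at this height. Axes as the box. A cross bar (61 to 77 mm high) near each end holds a spring bumper 68 mm above the worktop, which the sieve's end wall meets. Bars are reset each time: from the centred sieve's end wall to each bumper is 16 to 30 mm, differing at the two ends; find it by touch.
- plunger_left (a joint): Spring bumper at the +y end of the catch box: compression in m. 0 free, hard stop 0.013; spring 1500 N/m (3 mm is 4.5 N, 11 mm is 16.5 N). A rap is 3 mm or more; 11 mm or more counts as driven to its stop.
- plunger_right (a joint): Spring bumper at the -y end of the catch box; as plunger_left.
- small_cap_1: Small grey plastic vial cap, disc 14 mm across and 8 mm high, 10 g, at first lying on the plain middle strip of the sieve. Origin: centre of its flat underside. Falls through the 18 mm slots.
- small_cap_2: Small grey plastic vial cap, disc 14 mm across and 8 mm high, 10 g, at first lying on the plain middle strip of the sieve. Origin: centre of its flat underside. Falls through the 18 mm slots.
- small_cap_3: Small grey plastic vial cap, disc 14 mm across and 8 mm high, 10 g, at first lying on the plain middle strip of the sieve. Origin: centre of its flat underside. Falls through the 18 mm slots.
- large_cap_1: Large grey ribbed bottle cap, 30 mm across and 22 mm high, 25 g, in the sieve. Origin: centre of its flat underside. Too big for the slots.
- large_cap_2: Large grey ribbed bottle cap, 30 mm across and 22 mm high, 25 g, in the sieve. Origin: centre of its flat underside. Too big for the slots.
- saline_41: Bystander: white plastic infusion bottle, 48x55x111 mm, standing loose behind the work. Origin: centre of its underside.
- vial_21: Bystander: glass vial with a blue cap, 43x48x86 mm, standing loose behind the work. Origin: centre of its underside.
Not all that is in view belongs to the job. What is shaped like the sieve but purple is not meant.

How it is judged:
By the outcome, as a careful person would: the job done as asked, in the order asked, and still so for the second after the job is handed in, with the robot touching nothing.
It also fails if it takes over 58 s, if anything falls off the work surface, if the arm or the gripper's body presses on something with over 40 N, if the wrist force passes 120 N, or if a joint passes its speed limit or range.

## Robot

A 6-joint arm with a two-finger parallel gripper is mounted at the origin on a cart in front of the work surface, level with it; the furniture and walls round the work are solid. World frame = base frame: x ahead of the robot, y to its left, z up, the work surface at z = 0. Lengths are in mm, angles in rad, forces in N, time in s.
With the tool pointing down it reaches from about 275 to 1000 mm from the base axis. Payload 8.4 kg.
Tool frame: the origin (TCP) lies at the very end of the fingers, on their centre line; the grasp point (between the pads) lies 19 mm behind it; z points along the fingers, y is the line along which they close (so a half turn about z gives the same grasp; the last joint's range is limited). The gripper opens to 85 mm and grips with 20 to 120 N. Pads are 22 mm wide; open, the fingers measure 114 mm over their backs; the gripper's body (76 mm by 85 mm) begins 54 mm behind the grasp point. The pads swing forward as they close: fully open they stand 13 mm farther back than shut.
Start: joints at [-1.113, 0.353, 1.633, -0, 1.155, -0.002], TCP at [277.355, -560.091, 231.281] pointing down, gripper open.
Joint ranges: [-2.63, 2.63], [-0.92, 2.1], [0.06, 2.66], [-1.3, 4.44], [0, 2.69], [-3.02, 3.02]. Speed limits (rad/s): [2.22, 2.22, 2.79, 3.14, 3.14, 3.14].

## Interface

Orientations are given as [roll, pitch, yaw] about the fixed x, y, z axes, in that order (R = Rz(yaw) Ry(pitch) Rx(roll)).
In Python, from rig import sensors, grab_frame, camera_params, order gives the robot as it stands. The module is installed in compiled form; this text tells all that it offers.
- The arm moves only by the tool move_arm, never from a script. Its argument "motion" is a list of rows, each a list of 7 numbers: the turn, a rotation vector about the tool's x, y, z in shares of 2 rad (1.0 is 2 rad), then the shift along the tool's x, y, z in normalised numbers (1 is 0.6 m), then the finger opening in m, from 0 to 0.0854. A call has 1 to 8 rows; each row is the pose to reach, as a shift and turn from the pose commanded when the call began, along the tool's axes at that moment; what a row does not reach only later rows make up. A row lasts 1/8 s, in which the tool goes at most 62.5 mm and 10.7 degrees, less where a joint would pass 70% of its speed; a pose out of reach is approached as far as the arm can. A call with a gripper value outside its range is refused whole. The fingers move at their own pace and stop on an object; "grip_force" is the grip in N (left out, the last holds). Time passes only in rows, so rows that repeat a pose let the fingers close. It gives the time, the measured TCP pose, the force, the opening and the grip force at its end, in the units of the state.
- sensors.sense(): the state, without advancing time (a new reading comes with each control period).
- grab_frame(name): name is "scene" or "top" or "wrist"; returns (picture, depth): 384x512x3 uint8, red, green, blue; 384x512 float32, mm along the optical axis (not along the pixel's ray), 0 where there is no reading.
- camera_params(name): a dict with "camera_matrix" (3x3 intrinsics, pixels), "world_from_camera" (4x4, takes a point from camera to world coordinates). Camera axes: x right, y down, z forward; pixel columns grow to the right and rows downward; lengths in mm; the calibration is good to about 2 mm. A picture is of the moment at which its call begins: read the wrist's pose just before it. camera_params takes no time and is no camera call; for the wrist camera it gives the pose at the moment of the call.
- order.sign_off(): hands the job in; it is judged then, once.
The state is a dict: "clock": time; "qpos": joint angles; "qvel": joint speeds; "joint_efforts": joint torques, N m; "eef_pos": TCP position; "tcp_rot": TCP orientation; "contact_force": force on the tool from outside, world axes, zero at the start; "wrist_torque": the same for the moment, N m; "opening": opening from 0.0 (shut) to 1.0 (fully open); "grasp_force": force on a finger pad.
Only numpy, scipy, OpenCV 4.12 (cv2) and the standard library are available. Lean on these libraries where they do the work, as an engineer would, in place of code of your own. Each camera call takes 0.05 s, during which the arm holds its last target. There are 200 camera calls.

## Working session

There is one attempt and no reset: what is moved stays moved. The work goes in short steps, Python scripts to look and compute and a tool call to move; the robot and the scene stay as the last step left them, time stands still between calls to the robot, and variables do not carry over. Pictures are saved under pics/ and viewed, at most 11 in all, crops included, and the job is handed in when it is done.

Besides the shell and the picture viewer there is one more tool, called as a command line: name --pt "numbers of a row" for each row, then --argument value for the rest. move_arm: Moves the arm, as the interface text tells. Its arguments: {"type":"object","properties":{"motion":{"type":"array","items":{"type":"array","items":{"type":"number"}}},"grip_force":{"type":"number"}},"required":["motion"]}

```bash
mkdir -p pics; python3 - <<'E'
from rig import *
import cv2,numpy as np
for n in("scene","top"):
    p,d=grab_frame(n); cv2.imwrite(f"pics/{n}0.png",p[:,:,::-1]); np.savez(f"{n}0.npz",p=p,d=d,**camera_params(n))
    c=camera_params(n);print(n,c["camera_matrix"].round(1).tolist(),c["world_from_camera"].round(3).tolist())
print(sensors.sense())
E
```

```text
scene [[384.5, 0.0, 260.3], [0.0, 384.5, 192.3], [0.0, 0.0, 1.0]] [[-0.821, -0.289, 0.492, 110.084], [-0.57, 0.442, -0.692, 674.096], [-0.018, -0.85, -0.527, 589.638], [0.0, 0.0, 0.0, 1.0]]
top [[425.8, 0.0, 257.0], [0.0, 425.8, 184.7], [0.0, 0.0, 1.0]] [[0.029, -0.992, 0.123, 472.653], [-0.999, -0.032, -0.025, 33.177], [0.028, -0.122, -0.992, 1082.202], [0.0, 0.0, 0.0, 1.0]]
{'clock': 0.1, 'qpos': array([-1.11337462e+00,  3.53588991e-01,  1.63405966e+00, -7.63155795e-06,
        1.15521810e+00, -2.40407928e-03]), 'qvel': array([-0.00030649,  0.00071179, -0.00344583,  0.00046715,  0.00106109,
       -0.00061009]), 'joint_efforts': array([-1.22544745e-03, -6.06358480e+01, -3.42820251e+01, -6.13852512e-05,
        4.03786704e-03, -3.70912005e-05]), 'eef_pos': array([ 277.17379781, -559.69373965,  230.63049796]), 'tcp_rot': array([-3.14031854e+00,  3.91500019e-06,  4.59828878e-01]), 'contact_force': array([0.04071848, 0.25456977, 0.2359461 ]), 'wrist_torque': array([0.01019872, 0.00280909, 0.07795032]), 'grasp_force': 0.0, 'opening': 1.0005360514913075}
```

View pics/top0.png

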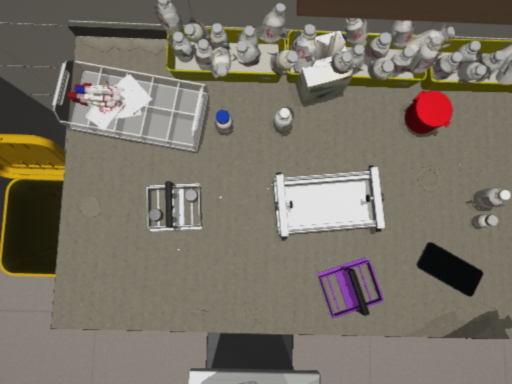

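View pics/scene0.png

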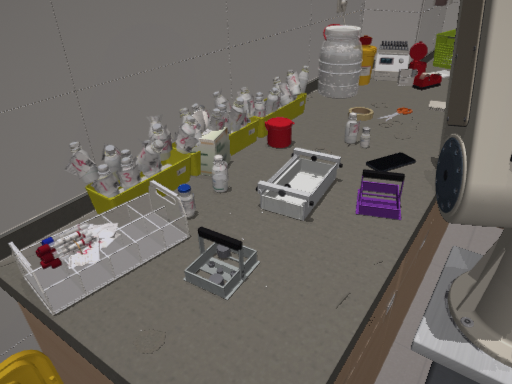

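The sieve (grey, black handle) is at top-view px (174,207), with the white box at (328,203). The purple decoy is at (350,288), the vial at (223,121) and the saline bottle at (284,119). Next I'll measure the sieve and box from depth.

```bash
cat > h.py <<'E'
import numpy as np,cv2
def cloud(d,K,T):
    v,u=np.mgrid[:d.shape[0],:d.shape[1]]
    P=np.stack([(u-K[0,2])/K[0,0]*d,(v-K[1,2])/K[1,1]*d,d],-1)
    return P@T[:3,:3].T+T[:3,3]
def load(n):
    a=np.load(n);return a['p'],a['d'],cloud(a['d'],a['camera_matrix'],a['world_from_camera'])
def rect(P):
    return cv2.minAreaRect(P[:,:2].astype(np.float32))
E
python3 - <<'E'
from h import *
for n,sh,sb in(("top0.npz",(140,235,140,210),(160,245,265,390)),("scene0.npz",(225,300,180,262),(145,220,252,345))):
    p,d,W=load(n); print(n)
    def sub(b): s=np.s_[b[0]:b[1],b[2]:b[3]];return p[s].astype(int),W[s]
    q,w=sub(sh); z=w[...,2]
    m=(q.max(-1)<60)&(z>75); P=w[m]; print("handle",len(P),rect(P),P.min(0).round(),P.max(0).round(), np.median(P[:,2]))
    m=(z>82)&(z<110);P=w[m];print("handle byz",rect(P),np.percentile(P[:,2],[5,50,95]))
    m=(z>12)&(z<45);P=w[m];print("sieve",len(P),rect(P),np.percentile(P[:,2],[2,50,98]))
    q,w=sub(sb); z=w[...,2]
    for lo,hi in((36,50),(48,58),(65,85)):
        m=(z>lo)&(z<hi);P=w[m];print("box",lo,len(P),rect(P),np.percentile(P[:,2],[5,50,95]))
        for s in(0,1):
            c=np.median(P[:,s]); 
            for k in(P[:,s]<c,P[:,s]>=c):print("   half",s,rect(P[k]))
E
```

```text
top0.npz
handle 264 ((500.7062683105469, 148.59506225585938), (222.0151824951172, 84.51048278808594), 55.49937438964844) [473.  33.  83.] [ 594.  220. 1082.] 99.29589188566376
handle byz ((596.8841552734375, 200.86593627929688), (37.72797775268555, 208.4607696533203), 79.71167755126953) [ 87.50433177  98.94481795 102.03732715]
sieve 767 ((603.7033081054688, 222.12918090820312), (225.3964080810547, 142.28700256347656), 4.691274166107178) [12.60400565 26.92886707 40.33138181]
box 36 717 ((563.07568359375, -159.50718688964844), (143.2749786376953, 239.9918670654297), 6.097724914550781) [40.89697249 44.33204542 47.95606546]
   half 0 ((511.3536682128906, -149.24403381347656), (257.635498046875, 94.69269561767578), 74.7989501953125)
   half 0 ((620.4339599609375, -153.1762237548828), (19.691869735717773, 240.0253143310547), 8.965167999267578)
   half 1 ((574.79638671875, -220.99232482910156), (142.6620330810547, 126.31157684326172), 0.49672219157218933)
   half 1 ((557.1257934570312, -100.74657440185547), (122.30281829833984, 122.039306640625), 6.001590251922607)
box 48 366 ((564.36810302
[... 2751 characters left out ...]
550.1190795898438, -90.09431457519531), (120.63975524902344, 161.30926513671875), 88.61502838134766)
box 65 713 ((563.3339233398438, -163.92724609375), (146.62896728515625, 260.7008056640625), 6.501199245452881) [65.83559811 74.85737729 77.6359278 ]
   half 0 ((516.8821411132812, -165.17147827148438), (78.35507202148438, 260.949951171875), 0.04898219555616379)
   half 0 ((597.6248779296875, -163.22691345214844), (92.65880584716797, 257.9175720214844), 2.989823579788208)
   half 1 ((564.9034423828125, -172.0273895263672), (146.70257568359375, 244.2411651611328), 6.156630516052246)
   half 1 ((550.9216918945312, -46.080169677734375), (147.0004425048828, 22.992691040039062), 1.1176490783691406)
```

```bash
python3 - <<'E'
import cv2,numpy as np
p=cv2.imread("pics/top0.png")
a=cv2.resize(p[150:250,130:230],(400,400),interpolation=2);b=cv2.resize(p[150:250,265:390],None,fx=4,fy=4,interpolation=2)[:, :400]
cv2.imwrite("pics/c0.png",np.hstack([a,b]))
E
```

```text
(no output)
```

View pics/c0.png

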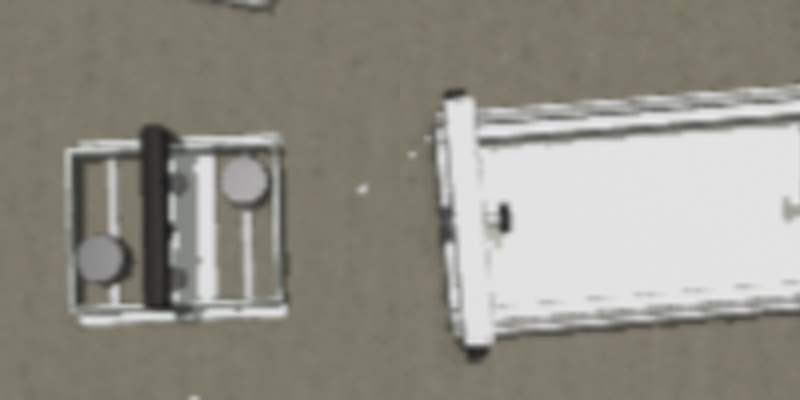

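```bash
python3 - <<'E'
from h import *
for n,sh in(("top0.npz",(140,235,140,210)),("scene0.npz",(225,300,180,262))):
    p,d,W=load(n); s=np.s_[sh[0]:sh[1],sh[2]:sh[3]]; q=p[s].astype(int);w=W[s];z=w[...,2]
    m=(d[s]>0)&(z>93)&(z<106)&(abs(w[...,0]-550)<75)&(abs(w[...,1]-214)<30)
    print(rect(w[m]),m.sum(),np.median(w[m],0).round(1))
    m=(d[s]>0)&(z>22)&(z<36)&(abs(w[...,0]-550)<85)&(abs(w[...,1]-214)<85)
    print('walls',rect(w[m]),m.sum())
    p2=cv2.minAreaRect
    # bystanders
    for nm,b in(("vial",(105,140,210,240)),("saline",(103,138,270,297))):
        if n[0]=='t':
            t=W[b[0]:b[1],b[2]:b[3]].reshape(-1,3);t=t[(t[:,2]>50)&(t[:,2]<130)];print(nm,np.median(t,0).round(),t[:,2].max())
E
```

```text
((545.014892578125, 211.21432495117188), (104.66844177246094, 14.410893440246582), 4.3734941482543945) 292 [541.1 210.5  99.2]
walls ((544.1121215820312, 210.96136474609375), (104.26473999023438, 130.14923095703125), 3.6877050399780273) 484
vial [755.  95.  84.] 89.09095990175513
saline [762. -53.  78.] 113.08369632980987
((543.243896484375, 213.7882537841797), (104.52999877929688, 15.236433982849121), 4.0834856033325195) 294 [540.1 216.   99. ]
walls ((543.3202514648438, 213.20489501953125), (107.06254577636719, 131.29637145996094), 4.186249256134033) 719
```

```bash
cat >> h.py <<'E'
from scipy.spatial.transform import Rotation as R
def row(x,y,z,yaw,s=None):
    if s is None:
        from rig import sensors; s=sensors.sense()
    A=R.from_euler('xyz',s['tcp_rot']); B=R.from_euler('xyz',[np.pi,0,yaw])
    rv=(A.inv()*B).as_rotvec(); t=A.inv().apply(np.array([x,y,z])-s['eef_pos'])/1000
    print(np.round(rv,4).tolist(),np.round(t,4).tolist(),'at',s['eef_pos'].round(1),s['tcp_rot'].round(4),s['contact_force'].round(1),round(s['clock'],2))
E
python3 -c "
from h import *;row(510,212,250,.072)"
```

```text
[-0.0013, 0.0003, 0.3878] [0.5511, -0.5882, -0.0186] at [ 277.2 -559.7  230.6] [-3.1403  0.      0.4598] [0.  0.3 0.2] 0.1
```

Careful with the scale: shifts go in shares of 0.6 m and turns go in shares of 2 rad. That gives: -0.342 m is -0.57, 0.32 m is 0.5333, 0.388 rad is 0.194.

move_arm --pt "0 0 0.025 0.0667 -0.07 -0.0033 0.045" --pt "0 0 0.05 0.1333 -0.1417 -0.0067 0.045" --pt "0 0 0.075 0.2 -0.2133 -0.01 0.045" --pt "0 0 0.1 0.2667 -0.285 -0.0133 0.045" --pt "0 0 0.125 0.3333 -0.355 -0.0167 0.045" --pt "0 0 0.15 0.4 -0.4267 -0.02 0.045" --pt "0 0 0.175 0.4667 -0.4983 -0.0233 0.045" --pt "0 0 0.194 0.5333 -0.57 -0.0267 0.045"

```text
clock: 1.1
eef_pos: [412.5, -109.8, 247.4]
tcp_rot: [3.141, -0.0, 0.07]
contact_force: [1.5, -0.4, -0.2]
opening: 0.53
grasp_force: 0.0
```

```bash
python3 -c "
from h import *;row(510,212,250,.072)"
```

```text
[0.0001, -0.0004, -0.0019] [0.1198, -0.3142, -0.0026] at [ 412.5 -109.8  247.4] [ 3.1415e+00 -4.0000e-04  7.0100e-02] [ 1.5 -0.4 -0.2] 1.1
```

Converted, -0.314 m is -0.5233, -0.302 m is -0.5033.

move_arm --pt "0 0 0 0.0333 -0.0883 0 0.045" --pt "0 0 0 0.0667 -0.175 -0.0017 0.045" --pt "0 0 0 0.1 -0.2617 -0.0017 0.045" --pt "0 0 0 0.1333 -0.35 -0.0033 0.045" --pt "0 0 0 0.1667 -0.4367 -0.0033 0.045" --pt "0 0 0 0.1917 -0.5033 -0.005 0.045" --pt "0 0 0 0.2 -0.5233 -0.005 0.045" --pt "0 0 0 0.2 -0.5233 -0.005 0.045"

```text
clock: 2.1
eef_pos: [509.2, 210.2, 249.8]
tcp_rot: [3.141, 0.001, 0.073]
contact_force: [-1.0, -0.6, -0.1]
opening: 0.527
grasp_force: 0.0
```

```bash
python3 - <<'E'
from h import *
from rig import *
print(sensors.sense()['eef_pos'])
c=camera_params("wrist");p,d=grab_frame("wrist");W=cloud(d,c["camera_matrix"],c["world_from_camera"])
cv2.imwrite("pics/w0.png",p[:,:,::-1]);np.savez("w0.npz",p=p,d=d,**c)
z=W[...,2]
near=(abs(W[...,0]-544)<85)&(abs(W[...,1]-212)<85)&(d>0)
m=near&(z>93)&(z<106)&(p.max(-1)<80);print("handle",rect(W[m]),m.sum(),np.median(W[m][:,2]))
m=near&(z>24)&(z<36);print("walls",rect(W[m]),m.sum())
print(c["world_from_camera"].round(2).tolist())
row(544,212.5,71,.072)
E
```

```text
[509.20002845 210.20559511 249.77651681]
handle ((546.7672119140625, 213.53196716308594), (104.35635375976562, 13.6904935836792), 3.9922080039978027) 1728 100.76364972317026
walls ((546.6695556640625, 213.35324096679688), (100.50889587402344, 130.16659545898438), 4.151584148406982) 2642
[[0.07, -0.94, -0.33, 594.94], [-1.0, -0.07, -0.02, 216.89], [0.0, 0.33, -0.94, 393.28], [0.0, 0.0, 0.0, 1.0]]
[0.0008, 0.0011, 0.0001] [0.0353, -0.0007, 0.1788] at [509.  209.4 249.9] [3.1408e+00 1.1000e-03 7.2100e-02] [-0.7 -0.7 -0.8] 2.15
```

View pics/w0.png

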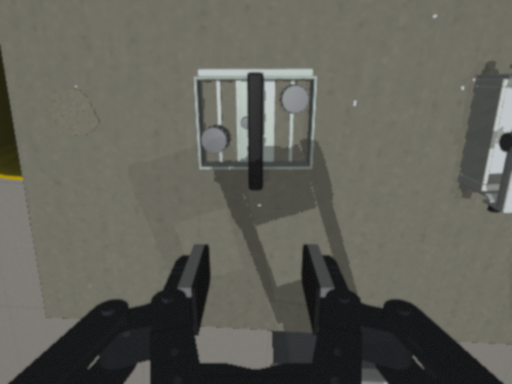

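The wrist view shows the sieve centred at px (255,125) with its handle vertical at (255,130). All three views put the handle at about (545.5, 213) with yaw 0.071. I'll descend in two stages.

Converted, 0.12 m is 0.2, 0.11 m is 0.1833.

move_arm --pt "0 0 0 0.025 -0.0017 0.0667 0.045" --pt "0 0 0 0.05 -0.0033 0.1333 0.045" --pt "0 0 0 0.0617 -0.0067 0.1833 0.045" --pt "0 0 0 0.0617 -0.0067 0.2 0.045" --pt "0 0 0 0.0617 -0.0067 0.2 0.045"

```text
clock: 2.78
eef_pos: [545.6, 215.8, 130.3]
tcp_rot: [3.141, 0.001, 0.071]
contact_force: [0.1, -0.1, 0.2]
opening: 0.527
grasp_force: 0.0
```

```bash
python3 -c "
from h import *;row(545.5,213,71,.071)"
```

```text
[0.0004, 0.0011, -0.0002] [-0.0003, 0.0027, 0.0594] at [545.6 215.8 130.3] [3.1412e+00 1.1000e-03 7.0800e-02] [ 0.1 -0.1  0.2] 2.77
```

Converted, 0.0594 m is 0.099, 0.0027 m is 0.0045, 0.001 rad is 0.0005.

move_arm --pt "0 0.0005 0 0 0.0033 0.0333 0.045" --pt "0 0.0005 0 0 0.0045 0.0667 0.045" --pt "0 0.0005 0 0 0.0045 0.0917 0.045" --pt "0 0.0005 0 0 0.0045 0.099 0.045" --pt "0 0.0005 0 0 0.0045 0.099 0.045" --pt "0 0.0005 0 0 0.0045 0.099 0.025" --pt "0 0.0005 0 0 0.0045 0.099 0.0" --pt "0 0.0005 0 0 0.0045 0.099 0.0" --grip_force 40

```text
clock: 3.78
eef_pos: [546.7, 214.2, 71.4]
tcp_rot: [-3.141, -0.002, 0.072]
contact_force: [-0.1, -1.1, 3.8]
opening: 0.151
grasp_force: 42.7
```

move_arm --pt "0 0 0 0 0 0 0.0" --pt "0 0 0 0 0 0 0.0" --pt "0 0 0 0 0 0 0.0"

```text
clock: 4.15
eef_pos: [546.7, 214.2, 71.4]
tcp_rot: [-3.141, -0.002, 0.072]
contact_force: [0.1, -1.1, 5.7]
opening: 0.157
grasp_force: 42.9
```

```bash
python3 -c "
from h import *;row(545.5,213,71,.071)"
```

```text
[-0.0002, -0.0018, 0.0008] [-0.0013, 0.0011, 0.0004] at [546.7 214.2  71.4] [-3.1414e+00 -1.8000e-03  7.1800e-02] [ 0.1 -1.1  5.7] 4.15
```

Converted, -0.09 m is -0.15, -0.075 m is -0.125.

move_arm --pt "0 0 0 0 0 -0.005 0.0" --pt "0 0 0 0 0 -0.015 0.0" --pt "0 0 0 0 0 -0.03 0.0" --pt "0 0 0 0 0 -0.05 0.0" --pt "0 0 0 0 0 -0.075 0.0" --pt "0 0 0 0 0 -0.1 0.0" --pt "0 0 0 0 0 -0.125 0.0" --pt "0 0 0 0 0 -0.15 0.0"

```text
clock: 5.15
eef_pos: [546.3, 214.1, 162.1]
tcp_rot: [-3.141, -0.001, 0.072]
contact_force: [-0.7, -0.3, -5.1]
opening: 0.161
grasp_force: 41.5
```

Converted, 0.099 m is 0.165, 0.081 m is 0.135.

move_arm --pt "0 0 0 0 0.005 -0.02 0.0" --pt "0 0 0 0 0.015 -0.035 0.0" --pt "0 0 0 0 0.03 -0.045 0.0" --pt "0 0 0 0 0.05 -0.05 0.0" --pt "0 0 0 0 0.075 -0.05 0.0" --pt "0 0 0 0 0.105 -0.05 0.0" --pt "0 0 0 0 0.135 -0.05 0.0" --pt "0 0 0 0 0.165 -0.05 0.0"

```text
clock: 6.15
eef_pos: [553.3, 113.9, 190.7]
tcp_rot: [3.141, -0.001, 0.071]
contact_force: [0.0, 0.4, -4.6]
opening: 0.159
grasp_force: 41.5
```

Converted, 0.084 m is 0.14, 0.081 m is 0.135.

move_arm --pt "0 0 0 0 0.03 0 0.0" --pt "0 0 0 0 0.06 0 0.0" --pt "0 0 0 0 0.0867 0 0.0" --pt "0 0 0 0 0.1083 0 0.0" --pt "0 0 0 0 0.125 0 0.0" --pt "0 0 0 0 0.135 0 0.0" --pt "0 0 0 0 0.14 0 0.0" --pt "0 0 0 0 0.14 0 0.0"

```text
clock: 7.15
eef_pos: [559.3, 31.7, 190.9]
tcp_rot: [-3.141, -0.001, 0.072]
contact_force: [0.6, 0.3, -5.1]
opening: 0.162
grasp_force: 41.5
```

```bash
python3 - <<'E'
from h import *
from rig import *
print(sensors.sense()['eef_pos'],sensors.sense()['opening'],sensors.sense()['grasp_force'])
c=camera_params("wrist");p,d=grab_frame("wrist");W=cloud(d,c["camera_matrix"],c["world_from_camera"])
cv2.imwrite("pics/w1.png",p[:,:,::-1]);np.savez("w1.npz",p=p,d=d,**c)
row(564,-164,186,.108)
p,d=grab_frame("top");np.savez("top1.npz",p=p,d=d,**camera_params("top"))
E
```

```text
[559.33230241  31.69846239 190.87857347] 0.16172151695202336 41.51793122291565
[-0.0001, -0.001, -0.0361] [-0.0094, 0.1957, 0.0048] at [559.3  31.8 190.9] [-3.1415e+00 -9.0000e-04  7.1900e-02] [-0.1 -0.2 -3.4] 7.2
```

View pics/w1.png

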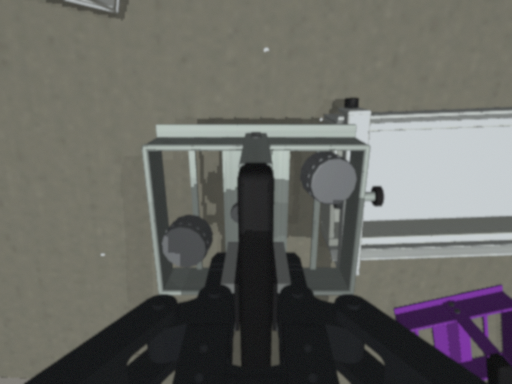

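Wrist view: the sieve is held level with both large caps in it. The box's +y end is visible at columns 350–512, with its bumper at (375,196). I'll measure the rail lines and the sieve's offset in the gripper.

```bash
python3 - <<'E'
from h import *
a=np.load("w1.npz");p,d,W=load("w1.npz");z=W[...,2];ok=d>0
# sieve walls: top at underside+30 ~ 150
m=ok&(z>142)&(z<156)&(abs(W[...,1]-31)<80)&(np.ptp(p.astype(int),axis=-1)<30)&(p.mean(-1)>95)
print("sieve rim",rect(W[m]),m.sum())
def scan(n,s):
    p,d,W=load(n);z=W[...,2]
    for lo,hi in((42,48),(49,56),(56,64)):
        print(n,lo,hi)
        for y in range(-60,-280,-25):
            m=(d>0)&(z>lo)&(z<hi)&(abs(W[...,1]-y)<8)&(abs(W[...,0]-564)<100)&(p.mean(-1)>120)
            x=W[m][:,0]
            # x corrected to box centre line
            k=(y+164)*np.tan(.108)
            x=x+k
            A=x[x<564];B=x[x>564]
            if len(A)>3 and len(B)>3: print(y,[f"{v:.1f}" for v in(A.min(),np.median(A),A.max(),B.min(),np.median(B),B.max())],len(x),f"mid {(A.max()+B.min())/2:.1f} {(A.min()+B.max())/2:.1f}")
scan("w1.npz",0);scan("top0.npz",0);scan("scene0.npz",0)
E
```

```text
sieve rim ((559.5990600585938, 31.678203582763672), (100.8843765258789, 130.64553833007812), 4.324415683746338) 4931
w1.npz 42 48
-60 ['508.0', '509.4', '512.2', '620.8', '623.5', '626.2'] 36 mid 566.5 567.1
-85 ['505.4', '511.4', '515.9', '618.8', '622.7', '626.8'] 276 mid 567.3 566.1
-110 ['505.6', '511.1', '515.4', '618.8', '622.6', '626.9'] 278 mid 567.1 566.2
-135 ['505.5', '511.0', '515.8', '618.7', '622.9', '626.7'] 282 mid 567.3 566.1
-160 ['505.7', '511.2', '515.9', '618.5', '623.1', '626.7'] 288 mid 567.2 566.2
-185 ['506.1', '511.5', '515.6', '618.6', '622.5', '626.0'] 230 mid 567.1 566.1
w1.npz 49 56
-85 ['503.5', '505.9', '507.2', '626.8', '627.4', '628.8'] 69 mid 567.0 566.2
-110 ['503.6', '506.0', '507.8', '626.7', '626.9', '628.8'] 60 mid 567.2 566.2
-135 ['503.7', '506.0', '507.5', '625.8', '628.1', '629.0'] 63 mid 566.7 566.4
-160 ['503.7', '506.1', '507.7', '627.7', '628.0', '628.4'] 56 mid 567.7 566.1
w1.npz 56 64
-85 ['499.0', '502.9', '506.6', '627.2', '632.0', '635.3'] 285 mid 566.9 567.2
-110 ['499.6', '502.9', '507.3', '627.9', '631.9', '635.2'] 294 mid 567.6
[... 1689 characters left out ...]
32 mid 563.4 564.5
-160 ['497.9', '500.5', '503.3', '626.7', '629.5', '632.2'] 37 mid 565.0 565.0
-185 ['498.4', '500.8', '503.7', '627.5', '630.3', '632.6'] 23 mid 565.6 565.5
-210 ['496.4', '499.2', '504.2', '625.8', '629.3', '632.8'] 32 mid 565.0 564.6
-235 ['496.9', '499.5', '502.1', '626.4', '628.9', '631.4'] 32 mid 564.2 564.2
-260 ['497.2', '499.8', '502.5', '626.7', '629.7', '632.1'] 25 mid 564.6 564.7
scene0.npz 42 48
-60 ['509.1', '510.0', '511.9', '616.2', '619.8', '624.8'] 15 mid 564.0 567.0
scene0.npz 49 56
scene0.npz 56 64
-110 ['497.0', '498.0', '498.7', '624.6', '627.7', '630.1'] 16 mid 561.7 563.6
-135 ['496.2', '497.6', '498.9', '624.4', '629.1', '630.6'] 11 mid 561.7 563.4
```

Converted, 0.099 m is 0.165, 0.081 m is 0.135.

move_arm --pt "0 0 0 0 0.005 0 0.0" --pt "0 0 0 -0.0008 0.015 0 0.0" --pt "0 0 0 -0.0025 0.03 0 0.0" --pt "0 0 0 -0.0042 0.05 0 0.0" --pt "0 0 0 -0.0058 0.075 0 0.0" --pt "0 0 0 -0.0075 0.105 0 0.0" --pt "0 0 0 -0.0092 0.135 0 0.0" --pt "0 0 0 -0.0108 0.165 0 0.0"

```text
clock: 8.25
eef_pos: [560.0, -69.1, 190.9]
tcp_rot: [3.142, -0.001, 0.071]
contact_force: [1.4, 0.6, -5.2]
opening: 0.159
grasp_force: 41.5
```

Converted, 0.095 m is 0.1583, 0.093 m is 0.155, -0.0355 rad is -0.0178.

move_arm --pt "0 0 -0.002 0 0.03 0 0.0" --pt "0 0 -0.006 0 0.06 0 0.0" --pt "0 0 -0.01 0 0.0883 0 0.0" --pt "0 0 -0.014 0 0.1133 0 0.0" --pt "0 0 -0.0165 0 0.1333 0 0.0" --pt "0 0 -0.0178 0 0.1467 0 0.0" --pt "0 0 -0.0178 0 0.155 0 0.0" --pt "0 0 -0.0178 0 0.1583 0 0.0"

```text
clock: 9.25
eef_pos: [566.8, -162.4, 190.8]
tcp_rot: [-3.142, -0.001, 0.107]
contact_force: [-0.0, -0.4, -5.2]
opening: 0.156
grasp_force: 41.5
```

move_arm --pt "0 0 0 0 0 0 0" --pt "0 0 0 0 0 0 0"

```text
clock: 9.5
eef_pos: [566.8, -162.0, 190.9]
tcp_rot: [-3.141, -0.001, 0.108]
contact_force: [-0.4, 0.1, -4.5]
opening: 0.159
grasp_force: 41.5
```

```bash
python3 - <<'E'
from h import *
from rig import *
row(566.8,-162,116,.108)
s=sensors.sense();print(s['wrist_torque'])
c=camera_params("wrist");p,d=grab_frame("wrist");np.savez("w2.npz",p=p,d=d,**c);W=cloud(d,c["camera_matrix"],c["world_from_camera"]);z=W[...,2]
cv2.imwrite("pics/w2.png",p[:,:,::-1])
def f(lo,hi,ys):
  for y in ys:
    m=(d>0)&(z>lo)&(z<hi)&(abs(W[...,1]-y)<6)&(abs(W[...,0]-564)<100)&(p.mean(-1)>110)
    x=W[m][:,0]+(W[m][:,1]+162)*np.tan(.108);A=x[x<567];B=x[x>567]
    print(lo,y,*[v.round(1) for q in(A,B) if len(q) for v in(q.min(),q.max())],len(x))
f(49,64,range(-40,-290,-20));f(142,156,range(-100,-230,-15))
m=(d>0)&(z>142)&(z<156)&(abs(W[...,1]+162)<80)&(p.mean(-1)>95);print(rect(W[m]))
E
```

```text
[-0.0001, -0.001, -0.0004] [-0.0, -0.0, 0.0749] at [ 566.8 -162.   190.9] [-3.1415e+00 -1.0000e-03  1.0760e-01] [-0.4  0.1 -4.5] 9.5
[ 0.01356317 -0.02041745  0.00622063]
49 -40 0
49 -60 627.2 634.4 132
49 -80 627.1 634.4 132
49 -100 627.1 634.4 133
49 -120 627.1 634.3 124
49 -140 499.5 504.2 628.1 634.3 163
49 -160 628.1 634.3 117
49 -180 628.0 634.3 116
49 -200 499.6 503.7 628.0 634.3 161
49 -220 500.4 504.6 628.0 634.2 148
49 -240 499.3 506.6 627.9 634.9 253
49 -260 499.5 503.4 627.9 634.9 127
49 -280 493.9 506.9 67
142 -100 517.6 566.9 567.1 617.6 775
142 -115 614.3 617.6 127
142 -130 614.1 617.6 127
142 -145 614.3 617.5 103
142 -160 614.6 617.4 17
142 -175 614.1 617.6 127
142 -190 587.0 617.5 257
142 -205 578.8 617.5 931
142 -220 561.4 566.0 570.9 617.8 570
((567.2398071289062, -161.9973602294922), (100.77812957763672, 130.32786560058594), 6.285305976867676)
```

View pics/w2.png

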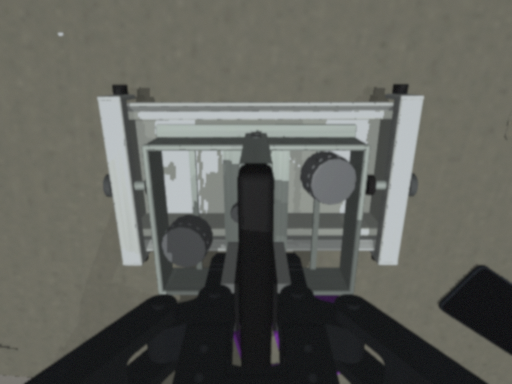

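Wrist view: the sieve is centred between the flared guides (guide mid x is 567.0, sieve 567.2) and clear of both bars (columns ~120 and ~400). I'll lower it.

Converted, 0.064 m is 0.1067, 0.06 m is 0.1.

move_arm --pt "0 0 0 0 0 0.005 0.0" --pt "0 0 0 0 0 0.015 0.0" --pt "0 0 0 0 0 0.03 0.0" --pt "0 0 0 0 0 0.05 0.0" --pt "0 0 0 0 0 0.07 0.0" --pt "0 0 0 0 0 0.0883 0.0" --pt "0 0 0 0 0 0.1 0.0" --pt "0 0 0 0 0 0.1067 0.0"

```text
clock: 10.55
eef_pos: [566.7, -162.3, 126.3]
tcp_rot: [-3.141, -0.001, 0.107]
contact_force: [-0.1, -0.1, -4.2]
opening: 0.157
grasp_force: 41.5
```

Converted, 0.009 m is 0.015, 0.008 m is 0.0133.

move_arm --pt "0 0 0 0 0 0.005 0.0" --pt "0 0 0 0 0 0.01 0.0" --pt "0 0 0 0 0 0.0133 0.0" --pt "0 0 0 0 0 0.015 0.0" --pt "0 0 0 0 0 0.015 0.0"

```text
clock: 11.18
eef_pos: [566.9, -162.3, 117.9]
tcp_rot: [3.142, -0.001, 0.107]
contact_force: [-0.4, 0.7, -4.0]
opening: 0.155
grasp_force: 41.5
```

move_arm --pt "0 0 0 0 0 0.0017 0.0" --pt "0 0 0 0 0 0.0033 0.0" --pt "0 0 0 0 0 0.0033 0.0"

```text
clock: 11.55
eef_pos: [567.1, -162.4, 116.5]
tcp_rot: [3.141, -0.002, 0.107]
contact_force: [-1.6, 0.3, 3.3]
opening: 0.156
grasp_force: 42.5
```

Seated: the vertical force changed from -4 N to +3 N. Now feeling for the left (+y) bumper.

Converted, -0.014 m is -0.0233, -0.013 m is -0.0217.

move_arm --pt "0 0 0 0 -0.0033 0 0.0" --pt "0 0 0 0 -0.0083 0 0.0" --pt "0 0 0 0 -0.0133 0 0.0" --pt "0 0 0 0 -0.0183 0 0.0" --pt "0 0 0 0 -0.0217 0 0.0" --pt "0 0 0 0 -0.0233 0 0.0" --pt "0 0 0 0 -0.0233 0 0.0"

```text
clock: 12.42
eef_pos: [566.0, -148.4, 116.4]
tcp_rot: [3.141, -0.002, 0.107]
contact_force: [1.2, -1.0, 6.2]
opening: 0.157
grasp_force: 43.0
```

Converted, -0.0035 m is -0.0058, -0.003 m is -0.005.

move_arm --pt "0 0 0 0 -0.0025 0 0.0" --pt "0 0 0 0 -0.005 0 0.0" --pt "0 0 0 0 -0.0058 0 0.0"

```text
clock: 12.8
eef_pos: [565.6, -145.1, 116.4]
tcp_rot: [3.141, -0.002, 0.108]
contact_force: [-0.0, -2.6, 5.9]
opening: 0.158
grasp_force: 43.0
```

Converted, -0.003 m is -0.005, -0.0015 m is -0.0025.

move_arm --pt "0 0 0 0 -0.0025 0 0.0" --pt "0 0 0 0 -0.005 0 0.0" --pt "0 0 0 0 -0.005 0 0.0"

```text
clock: 13.18
eef_pos: [565.3, -141.9, 116.5]
tcp_rot: [3.141, -0.002, 0.108]
contact_force: [1.0, -1.3, 6.3]
opening: 0.153
grasp_force: 43.0
```

Converted, -0.003 m is -0.005, -0.0015 m is -0.0025.

move_arm --pt "0 0 0 0 -0.0025 0 0.0" --pt "0 0 0 0 -0.005 0 0.0" --pt "0 0 0 0 -0.005 0 0.0"

```text
clock: 13.55
eef_pos: [565.0, -139.1, 116.5]
tcp_rot: [3.141, -0.002, 0.108]
contact_force: [-0.1, -2.5, 5.2]
opening: 0.155
grasp_force: 43.0
```

Converted, -0.003 m is -0.005, -0.0015 m is -0.0025.

move_arm --pt "0 0 0 0 -0.0025 0 0.0" --pt "0 0 0 0 -0.005 0 0.0" --pt "0 0 0 0 -0.005 0 0.0"

```text
clock: 13.92
eef_pos: [564.8, -136.7, 116.5]
tcp_rot: [3.14, -0.003, 0.108]
contact_force: [0.5, -5.1, 4.8]
opening: 0.155
grasp_force: 42.9
```

Converted, -0.003 m is -0.005, -0.0015 m is -0.0025.

move_arm --pt "0 0 0 0 -0.0025 0 0.0" --pt "0 0 0 0 -0.005 0 0.0" --pt "0 0 0 0 -0.005 0 0.0"

```text
clock: 14.3
eef_pos: [564.6, -134.3, 116.7]
tcp_rot: [3.139, -0.003, 0.108]
contact_force: [0.7, -9.0, 5.2]
opening: 0.158
grasp_force: 43.0
```

Left bumper contact is at TCP y ≈ -139.0, now compressed about 4.8 mm. Going to the right next.

Converted, 0.042 m is 0.07, 0.04 m is 0.0667.

move_arm --pt "0 0 0 0 0.005 0 0.0" --pt "0 0 0 0 0.015 0 0.0" --pt "0 0 0 0 0.03 0 0.0" --pt "0 0 0 0 0.045 0 0.0" --pt "0 0 0 0 0.0583 0 0.0" --pt "0 0 0 0 0.0667 0 0.0" --pt "0 0 0 0 0.07 0 0.0"

```text
clock: 15.18
eef_pos: [568.6, -174.1, 116.4]
tcp_rot: [-3.141, -0.002, 0.107]
contact_force: [-0.8, 3.6, 7.9]
opening: 0.156
grasp_force: 43.4
```

Converted, 0.003 m is 0.005, 0.0015 m is 0.0025.

move_arm --pt "0 0 0 0 0.0025 0 0.0" --pt "0 0 0 0 0.005 0 0.0" --pt "0 0 0 0 0.005 0 0.0"

```text
clock: 15.55
eef_pos: [568.9, -177.0, 116.4]
tcp_rot: [-3.141, -0.002, 0.107]
contact_force: [-0.3, 3.5, 7.7]
opening: 0.16
grasp_force: 43.3
```

Converted, 0.003 m is 0.005, 0.0015 m is 0.0025.

move_arm --pt "0 0 0 0 0.0025 0 0.0" --pt "0 0 0 0 0.005 0 0.0" --pt "0 0 0 0 0.005 0 0.0"

```text
clock: 15.92
eef_pos: [569.3, -180.0, 116.4]
tcp_rot: [-3.141, -0.002, 0.107]
contact_force: [-1.6, 3.8, 7.6]
opening: 0.154
grasp_force: 43.3
```

Converted, 0.003 m is 0.005, 0.0015 m is 0.0025.

move_arm --pt "0 0 0 0 0.0025 0 0.0" --pt "0 0 0 0 0.005 0 0.0" --pt "0 0 0 0 0.005 0 0.0"

```text
clock: 16.3
eef_pos: [569.6, -182.9, 116.4]
tcp_rot: [-3.141, -0.002, 0.107]
contact_force: [-0.6, 2.9, 7.9]
opening: 0.158
grasp_force: 43.3
```

Converted, 0.003 m is 0.005, 0.0015 m is 0.0025.

move_arm --pt "0 0 0 0 0.0025 0 0.0" --pt "0 0 0 0 0.005 0 0.0" --pt "0 0 0 0 0.005 0 0.0"

```text
clock: 16.68
eef_pos: [569.9, -186.0, 116.5]
tcp_rot: [-3.141, -0.002, 0.107]
contact_force: [-0.9, 2.1, 8.8]
opening: 0.154
grasp_force: 43.3
```

```bash
python3 - <<'E'
from rig import *
import numpy as np
p,d=grab_frame("scene");np.savez("s2.npz",p=p,d=d);s=sensors.sense();print(s['eef_pos'],s['contact_force'])
E
```

```text
[ 569.95314423 -185.91132175  116.46008093] [0.5878364  2.21732716 7.14441353]
```

Converted, 0.003 m is 0.005, 0.0015 m is 0.0025.

move_arm --pt "0 0 0 0 0.0025 0 0.0" --pt "0 0 0 0 0.005 0 0.0" --pt "0 0 0 0 0.005 0 0.0"

```text
clock: 17.1
eef_pos: [570.2, -188.9, 116.4]
tcp_rot: [-3.141, -0.002, 0.107]
contact_force: [-0.4, 2.6, 7.5]
opening: 0.153
grasp_force: 43.3
```

Converted, 0.003 m is 0.005, 0.0015 m is 0.0025.

move_arm --pt "0 0 0 0 0.0025 0 0.0" --pt "0 0 0 0 0.005 0 0.0" --pt "0 0 0 0 0.005 0 0.0"

```text
clock: 17.48
eef_pos: [570.5, -191.8, 116.4]
tcp_rot: [-3.141, -0.002, 0.107]
contact_force: [-0.7, 3.2, 7.8]
opening: 0.158
grasp_force: 43.3
```

Converted, 0.003 m is 0.005, 0.0015 m is 0.0025.

move_arm --pt "0 0 0 0 0.0025 0 0.0" --pt "0 0 0 0 0.005 0 0.0" --pt "0 0 0 0 0.005 0 0.0"

```text
clock: 17.85
eef_pos: [570.8, -194.2, 116.4]
tcp_rot: [-3.14, -0.002, 0.107]
contact_force: [0.2, 5.9, 9.0]
opening: 0.151
grasp_force: 43.5
```

Converted, 0.003 m is 0.005, 0.0015 m is 0.0025.

move_arm --pt "0 0 0 0 0.0025 0 0.0" --pt "0 0 0 0 0.005 0 0.0" --pt "0 0 0 0 0.005 0 0.0"

```text
clock: 18.23
eef_pos: [571.0, -196.5, 116.5]
tcp_rot: [-3.139, -0.002, 0.107]
contact_force: [0.1, 9.1, 9.5]
opening: 0.15
grasp_force: 43.7
```

Right bumper contact is at about y = -192.5, so the free stroke is about 53.5 mm. I'll test one fast stroke to the left to check tracking.

Converted, -0.062 m is -0.1033, -0.032 m is -0.0533.

move_arm --pt "0 0 0 0 -0.0167 0 0.0" --pt "0 0 0 0 -0.0533 0 0.0" --pt "0 0 0 0 -0.1033 0 0.0"

```text
clock: 18.6
eef_pos: [564.8, -136.8, 116.5]
tcp_rot: [3.141, -0.003, 0.107]
contact_force: [1.3, -6.8, 8.2]
opening: 0.159
grasp_force: 43.4
```

move_arm --pt "0 0 0 0 0 0 0.0"

```text
clock: 18.73
eef_pos: [564.8, -135.8, 116.5]
tcp_rot: [3.141, -0.003, 0.109]
contact_force: [1.7, -4.9, 3.1]
opening: 0.157
grasp_force: 42.6
```

```bash
python3 - <<'E'
from rig import *
import cv2,numpy as np
p,d=grab_frame("scene");s=sensors.sense();print(s['eef_pos'],s['contact_force'])
a=cv2.resize(p[140:225,245:350],None,fx=6,fy=6,interpolation=2)
cv2.imwrite("pics/s3.png",a[:,:,::-1])
E
```

```text
[ 564.87255404 -136.31432174  116.44595461] [ 2.00777051 -3.32076256  6.02176399]
```

View pics/s3.png

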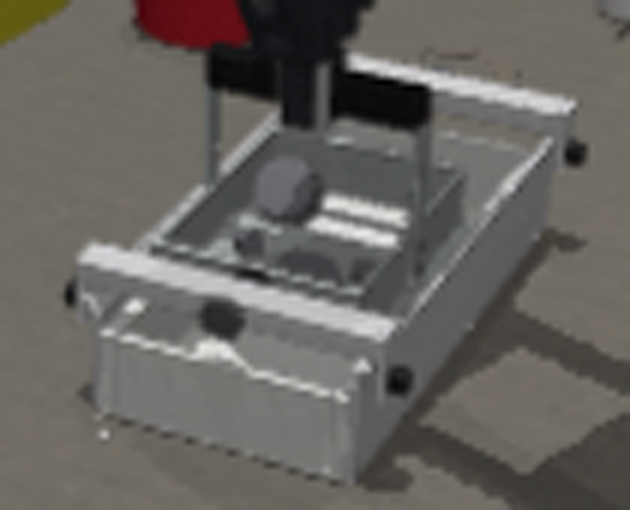

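Scene view: the sieve sits on the rails between the bars. One large cap is at (288,188), and small caps show near (250,240) and (355,270) at the left slots. Tracking is crisp, so I'll shake in earnest, staying within safe compression.

Converted, 0.062 m is 0.1033, 0.018 m is 0.03.

move_arm --pt "0 0 0 0 -0.0042 0 0.0" --pt "0 0 0 0 0.03 0 0.0" --pt "0 0 0 0 0.1 0 0.0" --pt "0 0 0 0 0.1033 0 0.0"

```text
clock: 19.27
eef_pos: [571.5, -199.1, 116.4]
tcp_rot: [-3.14, -0.002, 0.105]
contact_force: [1.0, 8.7, 10.2]
opening: 0.157
grasp_force: 43.8
```

Converted, -0.064 m is -0.1067, -0.06 m is -0.1.

move_arm --pt "0 0 0 0 -0.03 0 0.0" --pt "0 0 0 0 -0.1 0 0.0" --pt "0 0 0 0 -0.1067 0 0.0"

```text
clock: 19.65
eef_pos: [564.8, -134.2, 116.6]
tcp_rot: [3.14, -0.003, 0.109]
contact_force: [1.3, -9.9, 6.1]
opening: 0.154
grasp_force: 43.1
```

Converted, 0.064 m is 0.1067, 0.06 m is 0.1.

move_arm --pt "0 0 0 0 0.03 0 0.0" --pt "0 0 0 0 0.1 0 0.0" --pt "0 0 0 0 0.1067 0 0.0" --pt "0 0 0 0 0.0767 0 0.0" --pt "0 0 0 0 0.0067 0 0.0" --pt "0 0 0 0 0 0 0.0"

```text
clock: 20.4
eef_pos: [564.7, -134.5, 116.6]
tcp_rot: [3.14, -0.003, 0.109]
contact_force: [1.4, -9.7, 6.3]
opening: 0.154
grasp_force: 43.1
```

```bash
python3 - <<'E'
from rig import *
import cv2,numpy as np
s=sensors.sense();print(s['eef_pos'],s['contact_force'])
p,d=grab_frame("scene");w,_=grab_frame("wrist")
a=cv2.resize(p[140:225,245:350],(630,510),interpolation=2)[:,:480]
b=cv2.resize(w[120:310,120:380],(520,380))[:, :320]
cv2.imwrite("pics/s4.png",np.hstack([a,np.vstack([b,np.zeros((130,320,3),np.uint8)])])[:,:,::-1])
cv2.imwrite("pics/w4.png",w[:,:,::-1])
E
```

```text
[ 564.70855785 -134.54487105  116.5998126 ] [ 1.41886612 -9.68697522  6.32829491]
```

View pics/s4.png

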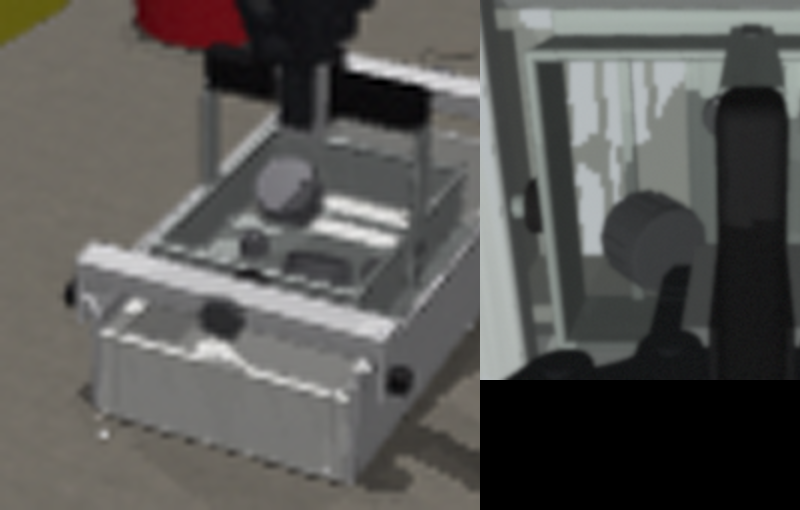

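Two small caps have gone through. One still sits on the middle strip by the handle, at crop px (705,110). I'll walk it left with gentle returns and abrupt left stops.

Converted, 0.064 m is 0.1067, 0.056 m is 0.0933.

move_arm --pt "0 0 0 0 0.0167 0 0.0" --pt "0 0 0 0 0.0533 0 0.0" --pt "0 0 0 0 0.09 0 0.0" --pt "0 0 0 0 0.1067 0 0.0" --pt "0 0 0 0 0.0933 0 0.0" --pt "0 0 0 0 0.0567 0 0.0" --pt "0 0 0 0 0 0 0.0" --pt "0 0 0 0 0 0 0.0"

```text
clock: 21.5
eef_pos: [564.7, -134.6, 116.5]
tcp_rot: [3.14, -0.003, 0.109]
contact_force: [1.4, -6.1, 3.4]
opening: 0.151
grasp_force: 42.7
```

Converted, 0.064 m is 0.1067, 0.056 m is 0.0933.

move_arm --pt "0 0 0 0 0.0167 0 0.0" --pt "0 0 0 0 0.0533 0 0.0" --pt "0 0 0 0 0.09 0 0.0" --pt "0 0 0 0 0.1067 0 0.0" --pt "0 0 0 0 0.0933 0 0.0" --pt "0 0 0 0 0.0567 0 0.0" --pt "0 0 0 0 0 0 0.0" --pt "0 0 0 0 0 0 0.0"

```text
clock: 22.5
eef_pos: [564.7, -134.7, 116.5]
tcp_rot: [3.14, -0.003, 0.109]
contact_force: [1.6, -6.9, 4.4]
opening: 0.156
grasp_force: 42.7
```

```bash
python3 - <<'E'
from rig import *
import cv2,numpy as np
s=sensors.sense();print(s['eef_pos'],s['contact_force'])
p,d=grab_frame("scene");w,_=grab_frame("wrist")
a=cv2.resize(p[160:205,260:330],(420,270),interpolation=2)
b=cv2.resize(w[100:310,120:380],(380,307))
o=np.zeros((310,800,3),np.uint8);o[:270,:420]=a;o[:307,420:]=b
cv2.imwrite("pics/s5.png",o[:,:,::-1])
E
```

```text
[ 564.72916109 -134.74931054  116.5074978 ] [ 1.55810395 -6.85081271  4.36271758]
```

View pics/s5.png

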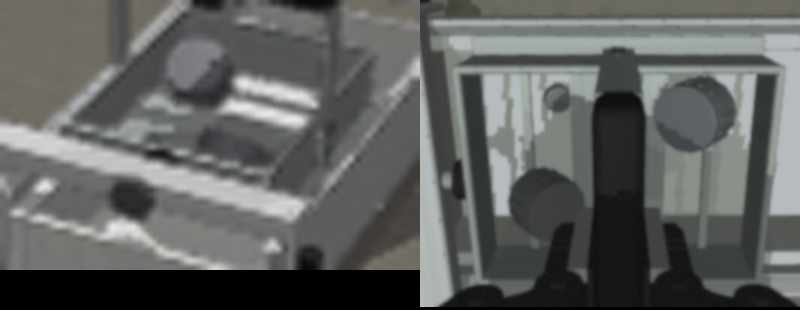

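The third small cap now shows inside the left inner slot at (557,97), apparently on the box floor. I'll do a couple of right-biased cycles too, then check with depth.

move_arm --pt "0 0 0 0 0.0133 0 0.0" --pt "0 0 0 0 0.05 0 0.0" --pt "0 0 0 0 0.1033 0 0.0" --pt "0 0 0 0 0.1033 0 0.0" --pt "0 0 0 0 0.0867 0 0.0" --pt "0 0 0 0 0.05 0 0.0" --pt "0 0 0 0 0.0133 0 0.0" --pt "0 0 0 0 0 0 0.0"

```text
clock: 23.6
eef_pos: [564.5, -135.3, 116.5]
tcp_rot: [3.14, -0.002, 0.108]
contact_force: [1.9, -9.9, 8.2]
opening: 0.159
grasp_force: 43.3
```

Converted, 0.062 m is 0.1033, 0.052 m is 0.0867.

move_arm --pt "0 0 0 0 0.0133 0 0.0" --pt "0 0 0 0 0.05 0 0.0" --pt "0 0 0 0 0.1033 0 0.0" --pt "0 0 0 0 0.1033 0 0.0" --pt "0 0 0 0 0.0867 0 0.0" --pt "0 0 0 0 0.06 0 0.0" --pt "0 0 0 0 0.05 0 0.0" --pt "0 0 0 0 0.0467 0 0.0"

```text
clock: 24.6
eef_pos: [567.4, -163.3, 116.4]
tcp_rot: [3.141, -0.002, 0.107]
contact_force: [0.1, -3.3, 8.0]
opening: 0.156
grasp_force: 43.3
```

```bash
cat > look.py <<'E'
from h import *
from rig import *
import sys
s=sensors.sense();print(s['eef_pos'].round(1),s['contact_force'].round(1))
for n in("wrist","top","scene"):
    c=camera_params(n);p,d=grab_frame(n);W=cloud(d,c["camera_matrix"],c["world_from_camera"]);np.savez(f"{n}_{sys.argv[1]}.npz",p=p,d=d,**c)
    z=W[...,2];P=(W[...,:2]-[567,-162]);a=.108;bx=P@[np.cos(a),np.sin(a)];by=P@[-np.sin(a),np.cos(a)]
    for nm,lo,hi in(("floor",9,20),("strip",53.5,61),("large",64,78)):
        m=((d>0)&(z>lo)&(z<hi)&(abs(bx)<51)&(abs(by)<(118 if lo<20 else 88))&(np.ptp(p.astype(int),axis=-1)<30)&(p.mean(-1)>20)&(p.mean(-1)<150)).astype(np.uint8)
        k,l,st,ce=cv2.connectedComponentsWithStats(m)
        for i in range(1,k):
            if st[i,4]>=(25 if n=="wrist" else 8):
                q=l==i;print(n,nm,st[i,4],"box xyz",bx[q].mean().round(),by[q].mean().round(),np.median(z[q]).round(1),"ext",np.ptp(bx[q]).round(),np.ptp(by[q]).round(),"px",ce[i].round(),"col",p[q].mean().round())
E
python3 look.py 1
```

```text
[ 567.4 -163.3  116.4] [ 0.1 -3.3  8. ]
wrist floor 260 box xyz 25.0 62.0 13.8 ext 13.0 14.0 px [174. 162.] col 108.0
wrist floor 82 box xyz -37.0 63.0 13.8 ext 13.0 6.0 px [178. 235.] col 108.0
wrist strip 179 box xyz 50.0 35.0 57.8 ext 1.0 56.0 px [197. 140.] col 72.0
wrist strip 185 box xyz 50.0 -37.0 57.5 ext 1.0 56.0 px [313. 139.] col 71.0
wrist strip 640 box xyz -16.0 56.0 57.2 ext 92.0 28.0 px [171. 233.] col 58.0
wrist strip 658 box xyz -16.0 -59.0 57.3 ext 92.0 28.0 px [339. 234.] col 59.0
wrist strip 101 box xyz 39.0 -42.0 58.5 ext 8.0 19.0 px [320. 157.] col 83.0
wrist strip 87 box xyz 26.0 -19.0 60.1 ext 18.0 4.0 px [283. 178.] col 97.0
wrist strip 160 box xyz -5.0 39.0 58.4 ext 12.0 22.0 px [196. 221.] col 58.0
wrist strip 30 box xyz -15.0 16.0 60.2 ext 9.0 3.0 px [230. 237.] col 72.0
wrist large 404 box xyz 50.0 35.0 71.5 ext 1.0 57.0 px [193. 144.] col 96.0
wrist large 408 box xyz 50.0 -36.0 71.9 ext 3.0 56.0 px [316. 144.] col 95.0
wrist large 1727 box xyz -14.0 57.0 72.5 ext 99.0 30.0 px [165. 242.] col 81.0
wrist large 38 box xyz 48.0 -29.0 77.1 ext 1.0 14.0 px [30
[... 765 characters left out ...]
.] col 142.0
scene floor 15 box xyz 49.0 64.0 14.5 ext 3.0 32.0 px [274. 194.] col 102.0
scene floor 14 box xyz 20.0 65.0 12.2 ext 12.0 10.0 px [283. 198.] col 97.0
scene strip 24 box xyz 45.0 -9.0 57.3 ext 3.0 76.0 px [286. 170.] col 77.0
scene strip 35 box xyz -4.0 -63.0 57.3 ext 47.0 7.0 px [310. 166.] col 84.0
scene strip 23 box xyz 18.0 -23.0 58.1 ext 24.0 32.0 px [297. 170.] col 76.0
scene strip 25 box xyz 32.0 63.0 57.6 ext 33.0 7.0 px [280. 182.] col 84.0
scene strip 42 box xyz -26.0 62.0 57.2 ext 49.0 11.0 px [299. 187.] col 87.0
scene large 384 box xyz 10.0 8.0 70.1 ext 101.0 155.0 px [295. 172.] col 91.0
scene large 14 box xyz -43.0 -60.0 73.9 ext 13.0 27.0 px [322. 164.] col 95.0
```

Two caps are confirmed on the box floor. I'll move the sieve to look for the third.

Converted, 0.022 m is 0.0367, 0.02 m is 0.0333.

move_arm --pt "0 0 0 0 0.01 0 0.0" --pt "0 0 0 0 0.025 0 0.0" --pt "0 0 0 0 0.0333 0 0.0" --pt "0 0 0 0 0.0367 0 0.0"

```text
clock: 25.25
eef_pos: [569.5, -184.7, 116.4]
tcp_rot: [-3.14, -0.002, 0.106]
contact_force: [-0.4, 3.9, 10.7]
opening: 0.158
grasp_force: 43.7
```

```bash
python3 look.py 2 | grep -v large; python3 -c "
import numpy as np,cv2
a=np.load('wrist_2.npz')['p'];b=np.load('scene_2.npz')['p']
o=np.zeros((400,800,3),np.uint8);o[:]=0
o[:400,:460]=cv2.resize(a[110:310,130:360],(460,400),interpolation=2);o[:250,460:]=cv2.resize(b[155:210,255:330],(340,250),interpolation=2)
cv2.imwrite('pics/s6.png',o[:,:,::-1])"
```

```text
[ 569.5 -184.7  116.4] [-0.4  3.9 10.7]
wrist floor 61 box xyz 25.0 66.0 13.8 ext 10.0 4.0 px [141. 162.] col 121.0
wrist strip 185 box xyz 50.0 13.0 57.3 ext 1.0 57.0 px [198. 139.] col 68.0
wrist strip 188 box xyz 50.0 -59.0 57.1 ext 1.0 56.0 px [313. 139.] col 69.0
wrist strip 654 box xyz -15.0 35.0 57.4 ext 92.0 27.0 px [172. 233.] col 56.0
wrist strip 648 box xyz -16.0 -80.0 57.3 ext 92.0 28.0 px [340. 233.] col 57.0
wrist strip 100 box xyz 39.0 -63.0 58.5 ext 8.0 19.0 px [320. 157.] col 79.0
wrist strip 89 box xyz 26.0 -40.0 60.0 ext 17.0 4.0 px [283. 177.] col 92.0
wrist strip 179 box xyz -5.0 15.0 58.3 ext 12.0 31.0 px [200. 221.] col 61.0
wrist strip 39 box xyz -15.0 -5.0 60.2 ext 10.0 3.0 px [230. 235.] col 68.0
scene floor 11 box xyz -4.0 -5.0 12.0 ext 13.0 10.0 px [301. 188.] col 72.0
scene floor 13 box xyz 49.0 63.0 14.3 ext 3.0 31.0 px [274. 194.] col 102.0
scene floor 13 box xyz 20.0 65.0 12.2 ext 13.0 8.0 px [283. 198.] col 100.0
scene strip 28 box xyz 45.0 -36.0 58.4 ext 3.0 98.0 px [290. 166.] col 78.0
scene strip 34 box xyz -4.0 -84.0 57.9 ext 48.0 7.0 px [312. 163.] col 84.0
scene strip 28 box xyz 18.0 -46.0 58.0 ext 27.0 30.0 px [300. 167.] col 75.0
scene strip 74 box xyz -1.0 41.0 56.9 ext 94.0 7.0 px [294. 182.] col 86.0
```

View pics/s6.png

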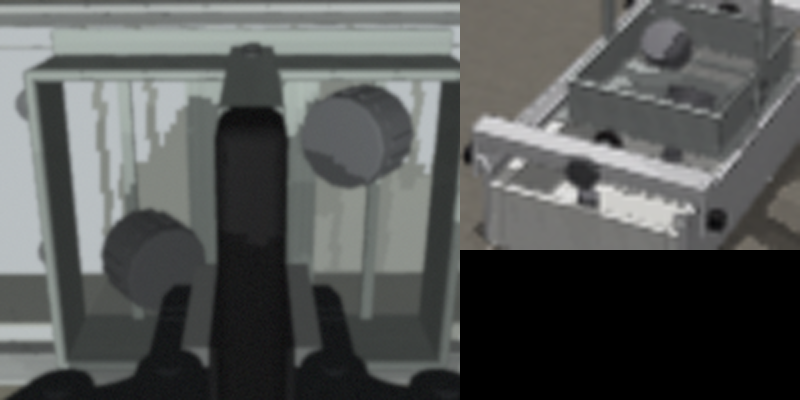

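The third cap is seen under the sieve on the box floor (scene depth gives box xy (-4,-5), z 12). The others are at (22,65) and (-37,63), and both large caps are in the sieve. Now I'll centre the sieve, release it and retreat.

Converted, -0.02 m is -0.0333, -0.018 m is -0.03.

move_arm --pt "0 0 0 0 -0.0083 0 0.0" --pt "0 0 0 0 -0.0217 0 0.0" --pt "0 0 0 0 -0.03 0 0.0" --pt "0 0 0 0 -0.0333 0 0.0" --pt "0 0 0 0 -0.0333 0 0.0"

```text
clock: 26.02
eef_pos: [567.6, -165.3, 116.4]
tcp_rot: [3.142, -0.002, 0.107]
contact_force: [0.0, -0.1, 8.7]
opening: 0.154
grasp_force: 43.4
```

move_arm --pt "0 0 0 0 0 0 0.02" --pt "0 0 0 0 0 0 0.03" --pt "0 0 0 0 0 0 0.045" --pt "0 0 0 0 0 0 0.045" --pt "0 0 0 0 0 0 0.045"

```text
clock: 26.65
eef_pos: [567.1, -164.8, 115.8]
tcp_rot: [-3.142, -0.001, 0.107]
contact_force: [-0.8, 0.3, 0.9]
opening: 0.524
grasp_force: 0.0
```

Converted, -0.15 m is -0.25, -0.14 m is -0.2333.

move_arm --pt "0 0 0 0 0 -0.0083 0.045" --pt "0 0 0 0 0 -0.0333 0.045" --pt "0 0 0 0 0 -0.075 0.045" --pt "0 0 0 0 0 -0.1333 0.045" --pt "0 0 0 0 0 -0.2 0.045" --pt "0 0 0 -0.0833 0 -0.2333 0.045" --pt "0 0 0 -0.1667 0 -0.25 0.045" --pt "0 0 0 -0.2333 0 -0.25 0.045"

```text
clock: 27.65
eef_pos: [426.6, -180.0, 267.7]
tcp_rot: [3.14, -0.003, 0.107]
contact_force: [0.8, -0.4, 0.1]
opening: 0.526
grasp_force: 0.0
```

move_arm --pt "0 0 0 -0.0167 0 0 0.045" --pt "0 0 0 -0.0167 0 0 0.045"

```text
clock: 27.9
eef_pos: [418.1, -181.2, 266.7]
tcp_rot: [3.141, -0.003, 0.107]
contact_force: [1.1, -0.7, 0.6]
opening: 0.527
grasp_force: 0.0
```

```bash
python3 look.py 3; python3 -c "
import numpy as np,cv2
a=np.load('wrist_3.npz')['p'];b=np.load('top_3.npz')['p']
o=np.zeros((384,800,3),np.uint8)
o[:,:512]=a;o[:,512:]=cv2.resize(b[155:255,260:395],(288,213))[:,:][0:213] if 0 else cv2.copyMakeBorder(cv2.resize(b[155:255,260:395],(288,213)),0,171,0,0,0)
cv2.imwrite('pics/s7.png',o[:,:,::-1])"
```

```text
[ 418.1 -181.2  266.7] [ 1.1 -0.7  0.6]
wrist floor 93 box xyz -38.0 59.0 13.9 ext 10.0 11.0 px [200.  55.] col 128.0
wrist strip 30 box xyz -2.0 59.0 57.6 ext 19.0 1.0 px [191.  10.] col 74.0
wrist strip 82 box xyz -18.0 -65.0 57.0 ext 53.0 1.0 px [319.  29.] col 74.0
wrist strip 32 box xyz -18.0 14.0 60.3 ext 16.0 4.0 px [238.  29.] col 109.0
wrist strip 48 box xyz -30.0 59.0 56.9 ext 33.0 1.0 px [193.  42.] col 75.0
wrist large 75 box xyz -3.0 87.0 71.9 ext 14.0 2.0 px [158.   8.] col 43.0
wrist large 152 box xyz -20.0 59.0 71.0 ext 51.0 1.0 px [189.  29.] col 94.0
wrist large 155 box xyz -21.0 -65.0 70.7 ext 51.0 1.0 px [322.  30.] col 96.0
wrist large 820 box xyz -18.0 30.0 69.5 ext 30.0 29.0 px [220.  27.] col 97.0
wrist large 43 box xyz -50.0 44.0 77.0 ext 1.0 28.0 px [206.  63.] col 126.0
wrist large 34 box xyz -50.0 -23.0 76.9 ext 1.0 19.0 px [276.  63.] col 126.0
wrist large 49 box xyz -50.0 -48.0 77.0 ext 1.0 29.0 px [302.  63.] col 123.0
top floor 8 box xyz 21.0 58.0 12.1 ext 8.0 3.0 px [300. 196.] col 116.0
top floor 14 box xyz -42.0 58.0 12.7 ext 10.0 6.0 px [302. 220.]
[... 369 characters left out ...]
0.] col 101.0
top large 8 box xyz -30.0 -66.0 67.4 ext 17.0 1.0 px [356. 210.] col 102.0
scene floor 15 box xyz 49.0 64.0 15.2 ext 3.0 29.0 px [274. 194.] col 100.0
scene floor 13 box xyz 21.0 66.0 11.7 ext 11.0 11.0 px [283. 198.] col 93.0
scene strip 55 box xyz 33.0 -23.0 57.5 ext 41.0 94.0 px [292. 169.] col 77.0
scene strip 38 box xyz -3.0 -65.0 57.7 ext 52.0 9.0 px [310. 166.] col 85.0
scene strip 25 box xyz 32.0 61.0 57.8 ext 32.0 4.0 px [280. 182.] col 84.0
scene strip 40 box xyz -25.0 61.0 57.5 ext 53.0 6.0 px [299. 187.] col 85.0
scene large 378 box xyz 9.0 4.0 69.8 ext 100.0 135.0 px [296. 171.] col 93.0
scene large 13 box xyz -43.0 -64.0 70.9 ext 14.0 22.0 px [322. 164.] col 104.0
```

View pics/s7.png

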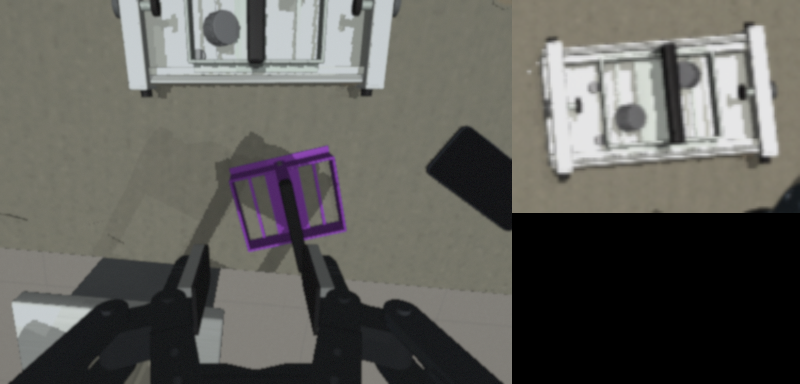

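```bash
python3 - <<'E'
from h import *
a=np.load("scene_2.npz");T=np.linalg.inv(a['world_from_camera']);K=a['camera_matrix'];c,s=np.cos(.108),np.sin(.108)
for b in((-38,62,13),(23,63,13),(-4,-5,13)):
    w=np.array([567+c*b[0]-s*b[1],-162+s*b[0]+c*b[1],b[2],1]);q=K@(T@w)[:3];print(b,(q[:2]/q[2]).round(1),q[2].round())
d=a['d'];print(d[183:195,294:310].astype(int));print(a['p'].mean(-1)[183:195,294:310].astype(int))
E
```

```text
(-38, 62, 13) [302.8 202.3] 1046.0
(23, 63, 13) [282.4 197. ] 1071.0
(-4, -5, 13) [301.1 188. ] 1110.0
[[1058 1053 1052 1048 1049 1046 1042 1047 1043 1043 1038 1035 1036 1033
  1034 1031]
 [1058 1060 1051 1052 1051 1049 1047 1043 1050 1045 1042 1037 1039 1034
  1034 1032]
 [1058 1054 1059 1051 1052 1049 1047 1044 1048 1043 1044 1040 1038 1038
  1036 1035]
 [1139 1135 1137 1057 1053 1053 1050 1054 1050 1045 1043 1046 1043 1039
  1039 1038]
 [1129 1129 1131 1129 1132 1131 1115 1049 1051 1048 1044 1041 1044 1039
  1036 1038]
 [1129 1122 1126 1128 1126 1115 1115 1109 1111 1109 1127 1043 1043 1044
  1040 1037]
 [ 985  982 1121 1120 1127 1116 1106 1109 1105 1110 1118 1122 1123 1124
  1117 1041]
 [ 978  979  978  978  982  975 1112 1109 1107 1110 1116 1121 1117 1116
  1115 1114]
 [ 976  976  974  977  974  974  973  973  976  974 1110 1110 1108 1112
  1110 1109]
 [ 971  967  970  970  970  971  972  972  972  972  971  970  973  970
  1110 1108]
 [ 970  968  969  965  969  966  969  966  965  965  965  969  966  969
   970  967]
 [ 974  974  970  965  966  967  966  963  963  964  960  964  963  961
   963  961]]
[[ 85  84  86  87  87  85  85  84  85  87  88  86  85  85  86  87]
 [ 85  84  85  87  87  87  86  85  85  88  87  85  85  85  85  88]
 [100  91  89  86  87  87  86  86  86  88  88  87  86  86  85  87]
 [126 123 113  97 100  93  85  83  84  87  87  88  87  86  87  87]
 [125 126 125 125 125 116  79  73  77  83  88  88  88  86  87  89]
 [140 134 127 122 122  99  63  64  62  65 100  99  98  87  89  87]
 [194 171 143 122 132  92  65  64  66  73 109 125 121 104 114 102]
 [202 191 189 192 189 151 108  90  87  90 112 122 126 126 126 125]
 [207 205 193 192 189 188 189 184 162 159 144 121 135 133 127 122]
 [200 203 207 205 195 192 190 189 187 188 189 187 176 171 144 119]
 [122 150 177 193 198 193 194 194 192 191 190 189 188 188 189 182]
 [113 115 114 112 119 151 174 186 186 190 194 193 192 190 185 189]]
```

The third cap is a distinct object on the box floor, so all three have passed through. Handing in.

```bash
python3 -c "
from rig import order;print(order.sign_off())"
```

```text
the job is handed in; nothing more can be done
None
```

The job is handed in: all three small caps are in the catch box, the sieve rests released on the rails with both large caps in it, the left and then the right bumper were rapped to at most about 7 mm in the readings I took, and nothing was moved near the bottle or vial; it took about 28 s of the 58 s allowed.

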